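# Lay out the measuring row on the setting plate

## Robot

A 6-joint arm with a two-finger parallel gripper is mounted at the origin on the work surface. World frame = base frame: x ahead of the robot, y to its left, z up, the work surface at z = 0. Lengths are in m, angles in degrees, forces in N, time in s.
With the tool pointing down it reaches from about 0.3 to 0.75 m from the base axis. Payload 8.5 kg.
Tool frame: the origin (TCP) lies between the finger pads; the fingertips stand 22 mm ahead of it and the grasp point (between the pads) lies 3 mm ahead of it (env.nose_length is the distance from the TCP to the fingertips, in m); z points along the fingers, x is the direction in which the jaws open and shut, and the axes are right-handed (so a half turn about z gives the same grasp; the last joint's range is limited). The gripper opens to 85 mm and grips with 20 to 120 N. Pads are 22 mm wide; open, the fingers measure 114 mm over their backs; the gripper's body (76 mm by 85 mm) begins 54 mm behind the grasp point. The pads swing forward as they close: fully open they stand 13 mm farther back than shut.
Start: joints at [-87.737, 21.807, 74.336, -0, 83.858, -12.336], TCP at [0.139, -0.532, 0.253] pointing down, gripper open.
Joint ranges: [-178.18, 178.18], [-50.72, 133.34], [12.68, 142.11], [-81.47, 261.47], [9.98, 163.14], [-165.26, 165.26]. Speed limits (degrees/s): [136.94, 136.94, 180, 180, 180, 180].

## Interface

Orientations are given as a 3x3 rotation matrix whose columns are the frame's x, y, z axes.
In Python, from rig import env gives the robot as it stands.
- The arm moves only by the tool arm_command, never from a script. Its argument "steps" is a list of rows, each an object with "delta_pos": the shift along the world's x, y, z in mm, a list of three; "dr": the turn, a rotation vector about the world's x, y, z in degrees, a list of three. In form: [{"delta_pos": [dx, dy, dz], "dr": [wx, wy, wz]}, ...]. A call has 1 to 20 rows; each row shifts and turns the commanded pose from where the row before left it; what a row does not reach is not made up. A row lasts 1/10 s, in which the tool goes at most 50 mm and 8.59 degrees, less where a joint would pass 70% of its speed; a pose out of reach is approached as far as the arm can. A call with a gripper value outside its range is refused whole. "grip" is the opening, from 0 (shut) to 1 (fully open), set as the call begins (left out, the last holds). The fingers move at their own pace and stop on an object; "squeeze" is the grip in N (left out, the last holds). Time passes only in rows, so rows that do not move let the fingers close. It gives the time, the measured TCP pose, the force and the opening at its end, in the units of the state.
- env.observe(): the state, without advancing time (a new reading comes with each control period).
- env.get_image(name): name is "scene" or "top"; returns the picture (384x512x3 uint8, blue, green, red); there is no depth.
- env.get_calibration(name): a dict with "fx", "fy", "cx", "cy" (pixels), "k1" (the pictures are not rectified: a ray, as slopes to the right and down, at radius r is drawn at 1 + k1 r^2 times it, then the intrinsics apply), "view" (4x4, takes a point from world to camera coordinates). Camera axes: x right, y up, looking along -z (the intrinsics and any distortion apply to the point x, -y, -z); pixel columns grow to the right and rows downward; lengths in m; the calibration is good to about 2 mm. A picture is of the moment at which its call begins. get_calibration takes no time and is no camera call.
- env.close_job(): hands the job in, once; it reports no verdict.
The state is a dict: "time_s": time; "q": joint angles; "qvel": joint speeds; "joint_efforts": joint torques, N m; "position": TCP position; "tool_rot": TCP orientation; "ft_force": force on the tool from outside, world axes, zero at the start; "wrist_torque": the same for the moment, N m; "grip_width": finger opening in m.
Only numpy, scipy, OpenCV 4.12 (cv2) and the standard library are available. Lean on these libraries where they do the work, as an engineer would, in place of code of your own. Each camera call takes 0.05 s, during which the arm holds its last target. There are 200 camera calls.

## Task

Set up the measuring row on the centre line of the long teal plate: stand the blue V-block midway between the red and the yellow end stop, groove upward and running along the plate, and lay the brass bush in its groove, centred. Put the steel setting ring flat, midway between the V-block and the red stop, and the white step block, upright on its base, midway between the V-block and the yellow stop. Set each thing down rather than dropping it, and leave the caliper and the dial-gauge stand where they are.

Things in the scene. Friction and masses are not known exactly. Their poses are not given: they have to be found in the camera images.
- plate: fixed teal metal plate lying on the granite surface, 110 (own x) x 460 (own y, the direction of the row) x 6 mm thick; origin at the centre of its underside, so its top is 6 mm above the origin; z up. An end stop stands at each end of its centre line
- red_stop: red block, 50 (own x) x 40 (own y, along the row) x 34 mm high with a small dark stud on top (40 mm in all), fixed on the plate's centre line 200 mm from the plate's centre, at either end; origin at the centre of its underside, on the plate's top
- yellow_stop: yellow block, same size and stud as the red stop, fixed on the plate's centre line 200 mm from the plate's centre, at the other end; origin at the centre of its underside, on the plate's top
- vblock: loose blue steel V-block, 50 (own x) x 50 (own y) x 30 mm high, flat upright sides, about 0.5 kg; a bare-steel 90 degree V-groove, 30 mm wide and 15 mm deep, runs along own y in the middle of its top; origin at the centre of its underside; starts upright on the granite
- bush: loose brass bush, a cylinder of diameter 36 mm and length 60 mm lying on its side (dark bore seen at its ends), about 0.3 kg; origin at its very centre (18 mm above what it lies on), own y along its axis. It can roll. Seated in the V-groove its centre is 40.5 mm above the V-block's underside, 10.5 mm above the V-block's top
- ring: loose bright steel setting ring lying flat, outer diameter 56 mm, hole 32 mm, 22 mm high, about 0.25 kg; origin at the centre of its underside
- step: loose white ceramic step block, 28 (own x) x 60 (own y) mm; three 20 mm long steps along own y, 20 mm high at the -y end, 35 mm in the middle, 50 mm at the +y end; about 0.25 kg; origin at the centre of its underside (under the middle step)
- caliper: bystander, leave alone: steel sliding caliper with a black slide lying to the robot's right, about 210 mm long along own y, 8 mm high, loose; origin at its middle, on the surface
- dial_stand: bystander, leave alone: dial gauge on a post, dark 60 x 60 x 50 mm base, 200 mm high, its gauge reaching about 100 mm out to own -x; loose, stands to the robot's left; origin at the centre of the base's underside
Mind the look-alikes: they are no part of the job. Leave any green look-alike of the step alone.

How it is judged:
By the outcome, as a careful person would: the job done as asked, in the order asked, and still so for the second after the job is handed in, with the robot touching nothing.
It also fails if it takes over 99 s, if anything falls off the work surface, if the arm or the gripper's body presses on something with over 40 N, if the wrist force passes 120 N, or if a joint passes its speed limit or range.

## Working session

There is one attempt and no reset: what is moved stays moved. The work goes in short steps, Python scripts to look and compute and a tool call to move; the robot and the scene stay as the last step left them, time stands still between calls to the robot, and variables do not carry over. Pictures are saved under pics/ and viewed, about 12 in all and at most 16, crops included, and the job is handed in when it is done.

Besides the shell and the picture viewer there is one more tool, called after ">>>" in YAML: its name, and indented under it one key for each argument. arm_command: Moves the arm, as the interface text tells. Its arguments: {"type":"object","properties":{"steps":{"type":"array"},"grip":{"type":"number"},"squeeze":{"type":"number"}},"required":["steps"]}

```bash
ls; mkdir -p pics; python3 - <<'E'
from rig import env
import cv2
for n in("scene","top"):
    cv2.imwrite(f"pics/{n}0.png",env.get_image(n)); print(n,env.get_calibration(n))
print(env.observe())
E
```

```text
pics
scene {'fx': 385.78300838699386, 'fy': 385.78300838699386, 'cx': 257.1648623722256, 'cy': 188.22792188409426, 'k1': -0.03172529143127647, 'view': array([[-0.11701172,  0.99308705, -0.00929355,  0.04321807],
       [-0.68976183, -0.07453234,  0.72018994,  0.32912919],
       [ 0.71451864,  0.090681  ,  0.69371469, -1.50519667],
       [ 0.        ,  0.        ,  0.        ,  1.        ]])}
top {'fx': 437.742627925805, 'fy': 437.742627925805, 'cx': 255.39221661121937, 'cy': 191.81559832533964, 'k1': 0.026628662573120295, 'view': array([[ 1.14280235e-02, -9.99615299e-01,  2.52715963e-02,
        -8.87343544e-04],
       [ 9.85734528e-01,  1.55062738e-02,  1.67591755e-01,
        -5.08131071e-01],
       [-1.67919151e-01,  2.29958425e-02,  9.85532521e-01,
        -1.18053066e+00],
       [ 0.00000000e+00,  0.00000000e+00,  0.00000000e+00,
         1.00000000e+00]])}
{'time_s': 0.1, 'q': array([-8.77381714e+01,  2.18374662e+01,  7.43794095e+01,  2.74034985e-04,
        8.38575141e+01, -1.23355512e+01]), 'qvel': array([-0.10270986, -0.05287158, -0.17793391, -0.03890401, -0.00383105,
       -0.00441295]), 'joint_efforts': array([ 4.90522114e-03, -4.49216473e+01, -2.31657261e+01, -9.15374085e-05,
        3.64988664e-03,  9.53079621e-06]), 'position': array([ 0.13860543, -0.53200912,  0.25277624]), 'tool_rot': array([[ 2.52024576e-01, -9.67720833e-01, -4.64889975e-05],
       [-9.67720004e-01, -2.52024423e-01,  1.29752184e-03],
       [-1.26735528e-03, -2.82019059e-04, -9.99999157e-01]]), 'ft_force': array([-0.42066067, -0.06526361,  0.00103702]), 'wrist_torque': array([-0.01273725, -0.05129976,  0.01198005]), 'grip_width': 0.08513856186666965}
```

View pics/scene0.png

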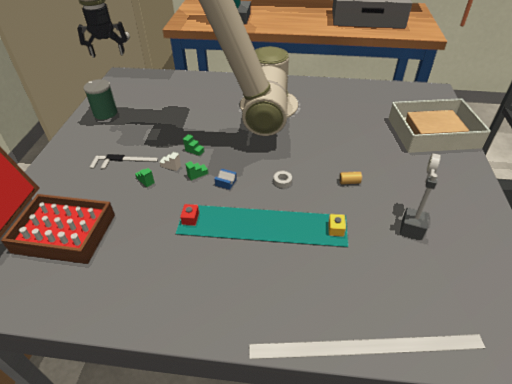

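View pics/top0.png

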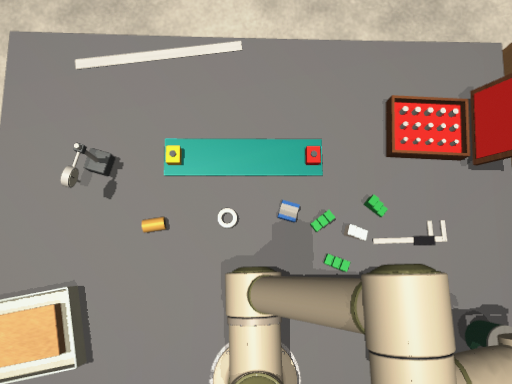

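Top view: yellow stop (173,154), red stop (313,155), V-block (289,211), ring (228,218), bush (153,225). The white step (357,232) is the only white one. The three green ones at (323,221), (376,205) and (336,262) are look-alikes, to be left alone. The caliper's tip, at (373,240), is close to the white step.

```bash
cat > h.py <<'E'
from rig import env
import cv2, numpy as np
C={n:env.get_calibration(n) for n in("scene","top")}
def K(c): return np.array([[c['fx'],0,c['cx']],[0,c['fy'],c['cy']],[0,0,1.]]),np.array([c['k1'],0,0,0.])
F=np.diag([1,-1,-1.])
def unp(n,uv,z):
    c=C[n];k,d=K(c);V=c['view'];R=F@V[:3,:3];t=F@V[:3,3]
    p=cv2.undistortPoints(np.array(uv,float).reshape(-1,1,2),k,d).reshape(-1,2)
    D=np.c_[p,np.ones(len(p))]@R; o=-R.T@t
    return o+D*((z-o[2])/D[:,2])[:,None]
def proj(n,P):
    c=C[n];k,d=K(c);V=c['view'];R=F@V[:3,:3];t=F@V[:3,3]
    return cv2.projectPoints(np.array(P,float).reshape(-1,3),cv2.Rodrigues(R)[0],t,k,d)[0].reshape(-1,2)
def hsv(im): return cv2.cvtColor(im,cv2.COLOR_BGR2HSV)
RNG={'teal':((80,120,50),(96,255,255)),'red':((0,150,70),(8,255,255)),'yellow':((22,150,90),(32,255,255)),
'blue':((100,100,40),(125,255,255)),'brass':((10,110,60),(21,255,255)),'white':((0,0,165),(180,50,255))}
def blobs(im,col,lo=20):
    m=cv2.inRange(hsv(im),*RNG[col]); cs=cv2.findContours(m,0,cv2.CHAIN_APPROX_NONE)[0]
    return [(c,cv2.contourArea(c)) for c in cs if cv2.contourArea(c)>lo]
def show(im,box,s,f):
    x,y,w,h=box; cv2.imwrite(f,cv2.resize(im[y:y+h,x:x+w],None,fx=s,fy=s,interpolation=cv2.INTER_CUBIC))
E
python3 - <<'E'
from h import *
for n in("scene","top"):
    im=cv2.imread(f"pics/{n}0.png")
    for c in RNG:
        for b,a in blobs(im,c):
            (u,v),(w,h),t=cv2.minAreaRect(b)
            if 80<v<270: print(n,c,int(a),np.round([u,v,w,h,t],1),np.round(cv2.boxPoints(cv2.minAreaRect(b)),1).tolist() if n=='top' else '')
t=cv2.imread("pics/top0.png"); s=cv2.imread("pics/scene0.png")
a=cv2.resize(t[185:285,270:400],None,fx=6,fy=6,interpolation=2)[:300*2][:, :780]
cv2.imwrite("pics/c1.png",a)
b=cv2.resize(s[125:255,125:385],None,fx=3,fy=3,interpolation=2); cv2.imwrite("pics/c2.png",b)
show(t,(130,130,200,110),4,"pics/c3.png")
E
```

```text
scene teal 4205 [262.5 224.8 171.6  31.1   4.1] 
scene red 272 [189.4 214.3  16.7  20.1   7.1] 
scene red 2084 [ 58.5 224.2  82.5  42.3   7.7] 
scene red 1322 [ 16.5 191.   33.   78.    0. ] 
scene yellow 181 [336.5 221.5  15.   15.    0. ] 
scene blue 111 [222.6 183.   17.8   8.2  15.3] 
scene brass 42 [ 23.1 248.1  39.    3.5  10. ] 
scene brass 79 [334.  229.5  20.   11.9  33.7] 
scene brass 4243 [ 56.4 221.6 100.7  60.3  12.1] 
scene brass 173 [350.5 177.5  11.   21.   90. ] 
scene brass 258 [ 19. 192.  38.  88.   0.] 
scene brass 1028 [437.3 121.5  21.7  60.5  87. ] 
scene white 162 [282.5 177.   12.   17.   90. ] 
scene white 91 [226.2 175.5  15.1   7.4  15.9] 
scene white 20 [433.5 172.5   7.    5.   90. ] 
scene white 37 [ 23.5 164.    9.2   7.8  45. ] 
scene white 26 [104.5 163.    3.6  10.3  26.6] 
scene white 66 [139.5 158.5   3.   33.   90. ] 
scene white 46 [ 96.3 159.4   6.9  18.   52.4] 
scene white 77 [435.1 159.4   8.2  11.8  11.3] 
scene white 72 [168.8 157.1   6.3  20.1  63.4] 
scene white 890 [498.5 155.   46.   25.   90. ] 
scene white 24 [493.  108.    7.2   9.8
[... 2399 characters left out ...]
241.0], [435.0, 241.0]]
top white 277 [227.  217.5  19.   18.   90. ] [[218.0, 208.0], [236.0, 208.0], [236.0, 227.0], [218.0, 227.0]]
top white 152 [288.3 210.1  17.6  10.2  15.9] [[278.3999938964844, 212.5], [281.20001220703125, 202.8000030517578], [298.1000061035156, 207.60000610351562], [295.29998779296875, 217.39999389648438]]
top white 113 [ 65.3 175.3   8.9  18.   16.7] [[58.400001525878906, 182.60000610351562], [63.599998474121094, 165.39999389648438], [72.0999984741211, 167.89999389648438], [66.9000015258789, 185.1999969482422]]
top white 26 [ 75.3 158.9   2.6  14.9  20. ] [[71.5, 165.39999389648438], [76.5999984741211, 151.5], [79.0, 152.39999389648438], [74.0, 166.39999389648438]]
```

View pics/c1.png

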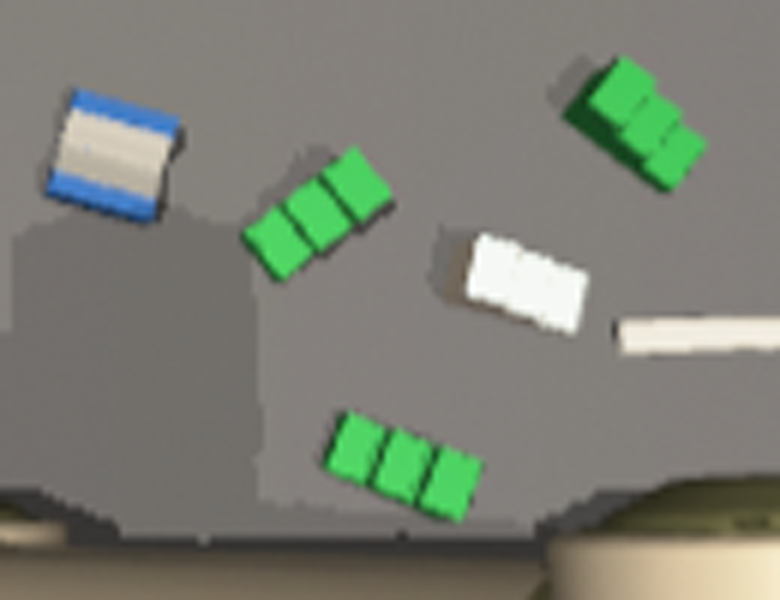

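View pics/c2.png

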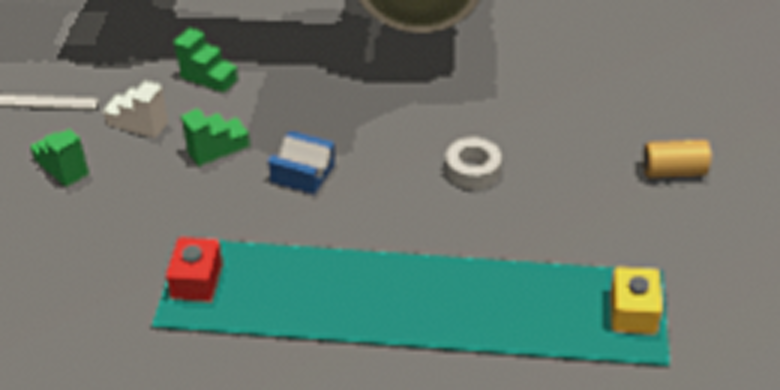

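View pics/c3.png

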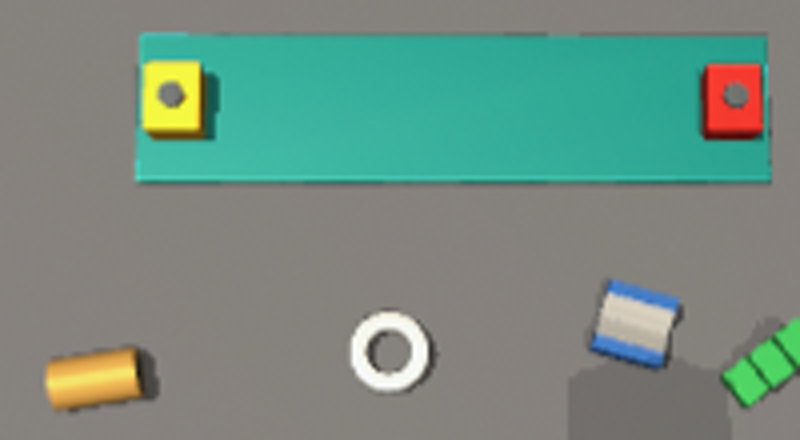

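```bash
python3 - <<'E'
from h import *
im={n:cv2.imread(f"pics/{n}0.png") for n in C}
S=6
def big(n,box):
    x,y,w,h=box; return cv2.resize(im[n][y:y+h,x:x+w],None,fx=S,fy=S,interpolation=cv2.INTER_CUBIC)
def back(p,box): return (np.array(p,float)+.5)/S-.5+np.array(box[:2])
def rect(n,box,cols,z,name):
    m=0
    for c in cols: m=m|cv2.inRange(hsv(big(n,box)),*RNG[c])
    m=cv2.morphologyEx(m,cv2.MORPH_CLOSE,np.ones((13,13)))
    c=max(cv2.findContours(m,0,1)[0],key=cv2.contourArea)
    q=back(cv2.boxPoints(cv2.minAreaRect(c)),box); P=unp(n,q,z)
    e=P[1]-P[0],P[2]-P[1]
    print(name,n,'ctr',np.round(1e3*P.mean(0),1),[(round(1e3*np.linalg.norm(a[:2]),1),round(np.degrees(np.arctan2(a[1],a[0])),1)) for a in e])
    return c,box,P
def plate(n,box):
    m=cv2.inRange(hsv(big(n,box)),(78,100,40),(98,255,255))
    c=max(cv2.findContours(m,0,1)[0],key=cv2.contourArea)
    c=cv2.convexHull(c)
    q=cv2.approxPolyN(c,4,ensure_convex=True).reshape(-1,2) if hasattr(cv2,'approxPolyN') else cv2.approxPolyDP(c,20,True).reshape(-1,2)
    P=unp(n,back(q,box),.006);print('plate',n,np.round(1e3*P,1).tolist(),np.round(1e3*P.mean(0),1))
plate('top',(150,125,190,65)); plate('scene',(165,195,200,60))
rect('top',(300,140,26,30),['red'],.04,'red'); rect('top',(160,140,26,30),['yellow'],.04,'yel')
rect('top',(270,193,40,35),['blue','white'],.03,'vblk')
rect('top',(335,212,37,38),['white'],.035,'step')
rect('top',(135,210,38,30),['brass'],.018,'bush')
for n,box in(('top',(212,202,32,32)),('scene',(268,165,30,28))):
    g=hsv(big(n,box)); m=cv2.inRange(g,(0,0,165),(180,60,255))
    cs,hi=cv2.findContours(m,cv2.RETR_CCOMP,1)
    for c in sorted(cs,key=cv2.contourArea)[-2:]:
        e=cv2.fitEllipse(c);print('ring',n,np.round(1e3*unp(n,back(e[0],box),.022),1),np.array(e[1])/S)
q=(np.array([(480,232),(465,296),(588,268),(575,335)],float)+.5)/6-.5+[270,185]
A=unp('top',q[:2],.05);B=unp('top',q[2:],.02);print('step hi',np.round(A*1e3,1),'lo',np.round(B*1e3,1))
d=(A-B).mean(0);print('step ctr',np.round(1e3*(A.mean(0)+B.mean(0))/2,1),'len',np.linalg.norm(d[:2]),'yaw of +y',np.degrees(np.arctan2(d[1],d[0])))
# stud cross-view triangulation check
E
```

```text
plate top [[676.2, -187.3, 6.0], [566.3, -189.3, 6.0], [558.6, 271.6, 6.0], [669.9, 272.8, 6.0]] [617.8  41.9   6. ]
plate scene [[561.5, 271.3, 6.0], [673.4, 272.2, 6.0], [681.0, -222.4, 6.0], [567.5, -147.2, 6.0]] [620.9  43.5   6. ]
red top ctr [ 617.7 -155.9   40. ] [(np.float64(42.9), np.float64(-88.1)), (np.float64(53.7), np.float64(-179.9))]
yel top ctr [611.6 240.7  40. ] [(np.float64(40.8), np.float64(-88.2)), (np.float64(54.8), np.float64(-177.1))]
vblk top ctr [458.  -87.7  30. ] [(np.float64(53.5), np.float64(-15.6)), (np.float64(52.8), np.float64(-105.2))]
step top ctr [ 401.3 -279.4   35. ] [(np.float64(32.9), np.float64(-23.1)), (np.float64(58.5), np.float64(-111.4))]
bush top ctr [415.5 290.5  18. ] [(np.float64(65.6), np.float64(-80.2)), (np.float64(36.3), np.float64(-168.6))]
ring top [[437.5  85.5  22. ]] [11.04170863 11.39330928]
ring top [[437.5  85.4  22. ]] [19.55816905 19.88955434]
ring scene [[439.9  86.1  22. ]] [ 6.75751432 10.46112823]
ring scene [[439.7  85.7  22. ]] [12.53102875 18.41470337]
step hi [[ 423.1 -254.5   50. ]
 [ 393.7 -246.9   50. ]] lo [[ 409.9 -312.2   20. ]
 [ 378.5 -305.1   20. ]]
step ctr [ 401.3 -279.7   35. ] len 0.059664194532442254 yaw of +y 76.2415330786692
```

White step: centre (401,-280) mm, tall end toward +y. The V-block's groove runs at yaw about 74.6°. The plate's row runs at about 90.9° through (618.5, 42). First move: above the V-block, jaws across its flat sides.

>>> arm_command:
  steps:
    - {"delta_pos":[16,22.2,-5],"dr":[0,0,3]}
    - {"delta_pos":[16,22.2,-5],"dr":[0,0,3]}
    - {"delta_pos":[16,22.2,-5],"dr":[0,0,3]}
    - {"delta_pos":[16,22.2,-5],"dr":[0,0,3]}
    - {"delta_pos":[16,22.2,-5],"dr":[0,0,3]}
    - {"delta_pos":[16,22.2,-5],"dr":[0,0,3]}
    - {"delta_pos":[16,22.2,-5],"dr":[0,0,3]}
    - {"delta_pos":[16,22.2,-5],"dr":[0,0,3]}
    - {"delta_pos":[16,22.2,-5],"dr":[0,0,3]}
    - {"delta_pos":[16,22.2,-5],"dr":[0,0,3]}
    - {"delta_pos":[16,22.2,-5],"dr":[0,0,3]}
    - {"delta_pos":[16,22.2,-5],"dr":[0,0,3]}
    - {"delta_pos":[16,22.2,-5],"dr":[0,0,3]}
    - {"delta_pos":[16,22.2,-5],"dr":[0,0,3]}
    - {"delta_pos":[16,22.2,-5],"dr":[0,0,3]}
    - {"delta_pos":[16,22.2,-5],"dr":[0,0,3]}
    - {"delta_pos":[16,22.2,-5],"dr":[0,0,3]}
    - {"delta_pos":[16,22.2,-5],"dr":[0,0,3]}
    - {"delta_pos":[16,22.2,-5],"dr":[0,0,3]}
    - {"delta_pos":[16,22.2,-5],"dr":[0,0,3]}
  grip: 1

```text
time_s: 2.1
position: [0.4591, -0.0871, 0.1529]
tool_rot: [[0.965, -0.263, -0.0], [-0.263, -0.965, 0.0], [-0.001, -0.0, -1.0]]
ft_force: [-0.7, -0.9, -0.1]
grip_width: 0.0855
```

>>> arm_command:
  steps:
    - {"delta_pos":[0,0,-20],"dr":[0,0,0]}
    - {"delta_pos":[0,0,-25],"dr":[0,0,0]}
    - {"delta_pos":[0,0,-25],"dr":[0,0,0]}
    - {"delta_pos":[0,0,-25],"dr":[0,0,0]}
    - {"delta_pos":[0,0,-15],"dr":[0,0,0]}
    - {"delta_pos":[0,0,-10],"dr":[0,0,0]}
    - {"delta_pos":[0,0,-6],"dr":[0,0,0]}

```text
time_s: 2.8
position: [0.4585, -0.0882, 0.0267]
tool_rot: [[0.964, -0.266, -0.001], [-0.266, -0.964, 0.0], [-0.001, -0.0, -1.0]]
ft_force: [0.8, -0.8, 0.8]
grip_width: 0.0852
```

>>> arm_command:
  steps:
    - {"delta_pos":[0,0,0],"dr":[0,0,0]}
    - {"delta_pos":[0,0,0],"dr":[0,0,0]}
    - {"delta_pos":[0,0,0],"dr":[0,0,0]}
    - {"delta_pos":[0,0,0],"dr":[0,0,0]}
    - {"delta_pos":[0,0,0],"dr":[0,0,0]}
    - {"delta_pos":[0,0,0],"dr":[0,0,0]}
  grip: 0
  squeeze: 60

```text
time_s: 3.4
position: [0.4589, -0.0883, 0.0282]
tool_rot: [[0.964, -0.265, 0.001], [-0.265, -0.964, -0.001], [0.001, 0.0, -1.0]]
ft_force: [-1.6, 0.4, 6.2]
grip_width: 0.049
```

>>> arm_command:
  steps:
    - {"delta_pos":[0,0,8],"dr":[0,0,0]}
    - {"delta_pos":[0,0,16],"dr":[0,0,0]}
    - {"delta_pos":[0,0,16],"dr":[0,0,0]}
    - {"delta_pos":[0,0,15],"dr":[0,0,0]}
    - {"delta_pos":[16,13,0],"dr":[0,0,1.62]}
    - {"delta_pos":[16,13,0],"dr":[0,0,1.62]}
    - {"delta_pos":[16,13,0],"dr":[0,0,1.62]}
    - {"delta_pos":[16,13,0],"dr":[0,0,1.62]}
    - {"delta_pos":[16,13,0],"dr":[0,0,1.62]}
    - {"delta_pos":[16,13,0],"dr":[0,0,1.62]}
    - {"delta_pos":[16,13,0],"dr":[0,0,1.62]}
    - {"delta_pos":[16,13,0],"dr":[0,0,1.62]}
    - {"delta_pos":[16,13,0],"dr":[0,0,1.62]}
    - {"delta_pos":[16,13,0],"dr":[0,0,1.62]}
    - {"delta_pos":[0,0,0],"dr":[0,0,0]}
    - {"delta_pos":[0,0,0],"dr":[0,0,0]}

```text
time_s: 5.0
position: [0.6181, 0.0419, 0.0822]
tool_rot: [[1.0, 0.014, -0.001], [0.014, -1.0, 0.0], [-0.001, -0.0, -1.0]]
ft_force: [0.2, -1.1, -5.0]
grip_width: 0.0491
```

```bash
python3 - <<'E'
from h import *
a=env.get_image("top");b=env.get_image("scene")
cv2.imwrite("pics/p1.png",np.hstack([cv2.resize(a[120:210,150:340],None,fx=2.1,fy=2.1,interpolation=2),cv2.resize(b[150:240,170:360],None,fx=2.1,fy=2.1,interpolation=2)]))
o=env.observe();print(o['position'],o['ft_force'])
E
```

```text
[0.61792092 0.04142067 0.08231213] [ 0.08133618  0.2213529  -4.73003682]
```

View pics/p1.png

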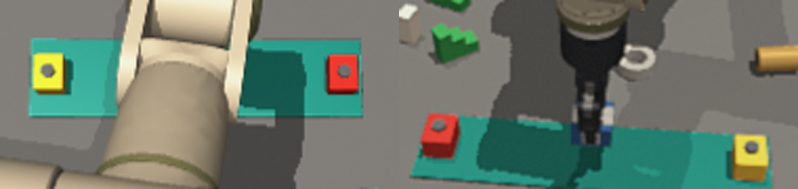

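>>> arm_command:
  steps:
    - {"delta_pos":[0,0,-15],"dr":[0,0,0]}
    - {"delta_pos":[0,0,-15],"dr":[0,0,0]}
    - {"delta_pos":[0,0,-9],"dr":[0,0,0]}
    - {"delta_pos":[0,0,-4],"dr":[0,0,0]}
    - {"delta_pos":[0,0,-3],"dr":[0,0,0]}
    - {"delta_pos":[0,0,-2],"dr":[0,0,0]}
    - {"delta_pos":[0,0,0],"dr":[0,0,0]}

```text
time_s: 5.8
position: [0.6187, 0.0417, 0.0345]
tool_rot: [[1.0, 0.014, 0.0], [0.014, -1.0, -0.0], [0.0, 0.0, -1.0]]
ft_force: [-0.0, 0.0, -4.0]
grip_width: 0.0489
```

>>> arm_command:
  steps:
    - {"delta_pos":[0,0,-0.5],"dr":[0,0,0]}
    - {"delta_pos":[0,0,-0.5],"dr":[0,0,0]}
    - {"delta_pos":[0,0,0],"dr":[0,0,0]}

```text
time_s: 6.1
position: [0.6188, 0.0417, 0.0343]
tool_rot: [[1.0, 0.014, 0.001], [0.014, -1.0, -0.0], [0.001, 0.0, -1.0]]
ft_force: [-2.9, -0.1, 5.4]
grip_width: 0.0485
```

>>> arm_command:
  steps:
    - {"delta_pos":[0,0,0],"dr":[0,0,0]}
    - {"delta_pos":[0,0,0],"dr":[0,0,0]}
    - {"delta_pos":[0,0,0],"dr":[0,0,0]}
    - {"delta_pos":[0,0,0],"dr":[0,0,0]}
    - {"delta_pos":[0,0,10],"dr":[0,0,0]}
    - {"delta_pos":[0,0,20],"dr":[0,0,0]}
    - {"delta_pos":[0,0,25],"dr":[0,0,0]}
    - {"delta_pos":[0,0,30],"dr":[0,0,0]}
    - {"delta_pos":[0,0,30],"dr":[0,0,0]}
  grip: 1

```text
time_s: 7.0
position: [0.6185, 0.0418, 0.1502]
tool_rot: [[1.0, 0.014, 0.0], [0.014, -1.0, -0.0], [0.0, 0.0, -1.0]]
ft_force: [-0.6, -0.1, -0.2]
grip_width: 0.0852
```

>>> arm_command:
  steps:
    - {"delta_pos":[-12.6,15.5,0],"dr":[0,0,-5.06]}
    - {"delta_pos":[-12.6,15.5,0],"dr":[0,0,-5.06]}
    - {"delta_pos":[-12.6,15.5,0],"dr":[0,0,-5.06]}
    - {"delta_pos":[-12.6,15.5,0],"dr":[0,0,-5.06]}
    - {"delta_pos":[-12.6,15.5,0],"dr":[0,0,-5.06]}
    - {"delta_pos":[-12.6,15.5,0],"dr":[0,0,-5.06]}
    - {"delta_pos":[-12.6,15.5,0],"dr":[0,0,-5.06]}
    - {"delta_pos":[-12.6,15.5,0],"dr":[0,0,-5.06]}
    - {"delta_pos":[-12.6,15.5,0],"dr":[0,0,-5.06]}
    - {"delta_pos":[-12.6,15.5,0],"dr":[0,0,-5.06]}
    - {"delta_pos":[-12.6,15.5,0],"dr":[0,0,-5.06]}
    - {"delta_pos":[-12.6,15.5,0],"dr":[0,0,-5.06]}
    - {"delta_pos":[-12.6,15.5,0],"dr":[0,0,-5.06]}
    - {"delta_pos":[-12.6,15.5,0],"dr":[0,0,-5.06]}
    - {"delta_pos":[-12.6,15.5,0],"dr":[0,0,-5.06]}
    - {"delta_pos":[-12.6,15.5,0],"dr":[0,0,-5.06]}
    - {"delta_pos":[0,0,0],"dr":[0,0,0]}

```text
time_s: 8.7
position: [0.4158, 0.291, 0.1491]
tool_rot: [[0.172, -0.985, 0.0], [-0.985, -0.172, 0.001], [-0.0, -0.0, -1.0]]
ft_force: [-0.2, -0.5, -0.6]
grip_width: 0.0855
```

```bash
cat >> h.py <<'E'
S=6
def crop6(im,box):
    x,y,w,h=box; return cv2.resize(im[y:y+h,x:x+w],None,fx=S,fy=S,interpolation=cv2.INTER_CUBIC)
def back(p,box): return (np.array(p,float)+.5)/S-.5+np.array(box[:2])
E
python3 - <<'E'
from h import *
a=env.get_image("top");b=env.get_image("scene")
cv2.imwrite("pics/top2.png",a);cv2.imwrite("pics/scene2.png",b)
o=env.observe();print(o['position'],o['tool_rot'][:,0])
cv2.imwrite("pics/p2.png",np.vstack([crop6(a,(200,130,90,50)),crop6(b,(220,190,90,50))]))
for n,im,g in(('top',a,[(.6185,.042,.036)]),('scene',b,[(.6185,.042,.036)])): print(n,proj(n,g))
E
```

```text
[0.41726827 0.28977711 0.1488756 ] [ 1.73471066e-01 -9.84838966e-01  1.36900056e-05]
top [[243.14999095 153.84313715]]
scene [[261.72173097 216.0775572 ]]
```

View pics/p2.png

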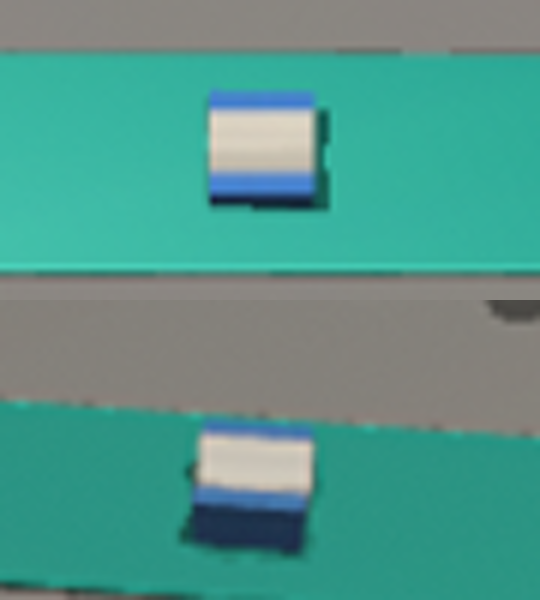

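V-block stands upright on the plate; its top face in the crop spans x 208–316, y 92–195. I'll compare it with the plate edges and the stops in the same picture while closing on the bush.

```bash
python3 - <<'E'
from h import *
a=cv2.imread("pics/top2.png");b=cv2.imread("pics/scene2.png")
box=(200,130,90,50)
P=unp('top',back([(208,92),(316,92),(208,195),(316,195)],box),.036)*1e3;print('V',np.round(P,1).tolist(),P.mean(0))
E=unp('top',back([(262,52),(262,271)],box),.006)*1e3;print('edges',E, E.mean(0))
box2=(220,140,90,50)
# stops inner+outer top edges along row, centre column profile
for nm,bx in(('yel',(160,140,26,30)),('red',(300,140,26,30))):
    c=crop6(a,bx);h=hsv(c);m=cv2.inRange(h,(0,150,150),(32,255,255));m=cv2.morphologyEx(m,cv2.MORPH_CLOSE,np.ones((41,41)))
    k=max(cv2.findContours(m,0,1)[0],key=cv2.contourArea);x,y,w,hh=cv2.boundingRect(k);
    Q=unp('top',back([(x,y+hh/2),(x+w,y+hh/2),(x+w/2,y),(x+w/2,y+hh)],bx),.04)*1e3;print(nm,np.round(Q,1).tolist())
    # dark stud
    s=cv2.inRange(h,(0,0,40),(180,110,140));s[:40]=0;s[-60:]=0
    ks=cv2.findContours(s,0,1)[0];k=[q for q in ks if 100<cv2.contourArea(q)<1500]
    for q in k:
        M=cv2.moments(q);print(' stud',cv2.contourArea(q),np.round(unp('top',back([(M['m10']/M['m00'],M['m01']/M['m00'])],bx),.046)*1e3,1))
E
```

```text
V [[644.3, 67.8, 36.0], [645.3, 16.4, 36.0], [594.0, 66.9, 36.0], [594.9, 15.8, 36.0]] [619.59234652  41.71721981  36.        ]
edges [[673.45888876  42.65351263   6.        ]
 [563.98206823  40.90573154   6.        ]] [618.7204785   41.77962209   6.        ]
yel [[613.4, 260.4, 40.0], [614.2, 221.1, 40.0], [638.8, 241.9, 40.0], [588.9, 239.8, 40.0]]
 stud 765.5 [[613.9 240.9  46. ]]
 stud 124.5 [[614.4 217.1  46. ]]
red [[619.5, -137.8, 40.0], [620.2, -177.8, 40.0], [644.3, -158.1, 40.0], [595.4, -157.6, 40.0]]
 stud 830.5 [[ 620.3 -157.4   46. ]]
 stud 1498.5 [[ 621.5 -186.9   46. ]]
 stud 128.5 [[ 621.5 -176.7   46. ]]
 stud 189.5 [[ 620.6 -133.3   46. ]]
```

>>> arm_command:
  steps:
    - {"delta_pos":[0,0,-20],"dr":[0,0,0]}
    - {"delta_pos":[0,0,-25],"dr":[0,0,0]}
    - {"delta_pos":[0,0,-25],"dr":[0,0,0]}
    - {"delta_pos":[0,0,-25],"dr":[0,0,0]}
    - {"delta_pos":[0,0,-15],"dr":[0,0,0]}
    - {"delta_pos":[0,0,-8],"dr":[0,0,0]}
    - {"delta_pos":[0,0,-5],"dr":[0,0,0]}
    - {"delta_pos":[0,0,0],"dr":[0,0,0]}

```text
time_s: 9.6
position: [0.4174, 0.2895, 0.0254]
tool_rot: [[0.171, -0.985, 0.0], [-0.985, -0.171, 0.0], [0.0, -0.0, -1.0]]
ft_force: [0.4, -0.1, -0.1]
grip_width: 0.0852
```

>>> arm_command:
  steps:
    - {"delta_pos":[0,0,1],"dr":[0,0,0]}
    - {"delta_pos":[0,0,0],"dr":[0,0,0]}
    - {"delta_pos":[0,0,0],"dr":[0,0,0]}
    - {"delta_pos":[0,0,0],"dr":[0,0,0]}
    - {"delta_pos":[0,0,0],"dr":[0,0,0]}
  grip: 0
  squeeze: 50

```text
time_s: 10.1
position: [0.4176, 0.29, 0.0274]
tool_rot: [[0.171, -0.985, 0.002], [-0.985, -0.171, 0.001], [-0.0, -0.002, -1.0]]
ft_force: [-0.5, 0.1, 5.5]
grip_width: 0.059
```

```bash
python3 - <<'E'
from h import *
a=cv2.imread("pics/top2.png");b=cv2.imread("pics/scene2.png")
def g(im,x,y): return crop6(im,(x,y,43,32))
r1=np.hstack([g(b,172,200),g(b,240,202),g(b,316,208)]);r2=np.hstack([g(a,295,138),g(a,222,138),g(a,152,138)])
im=np.vstack([r1,r2]);print(im.shape);cv2.imwrite("pics/p3.png",im)
E
```

```text
(384, 774, 3)
```

View pics/p3.png

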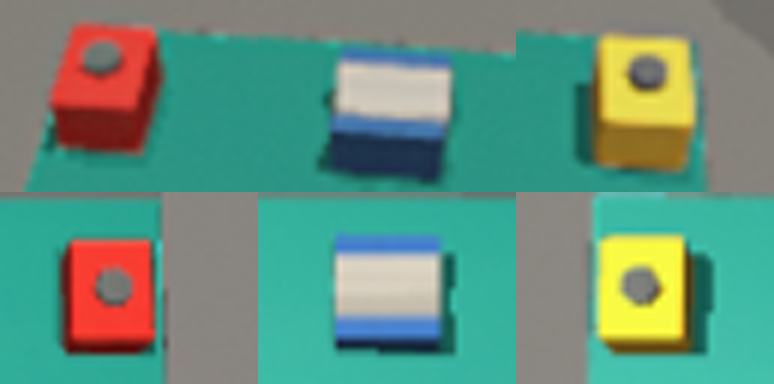

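```bash
python3 - <<'E'
from h import *
def T(n,p,o,z):
    Q=unp(n,(np.array(p,float)+.5)/6-.5+np.array(o),z)*1e3; print(n,np.round(Q[:,:2],1).tolist(),np.round(Q.mean(0),1))
T('scene',[(73,23),(160,30),(52,104),(143,111)],(172,200),.04)
T('scene',[(84,48),(194,60),(75,132),(187,137)],(240,202),.036)
T('scene',[(84,36),(174,38),(80,104),(178,122)],(316,208),.04)
T('scene',[(102,58)],(172,200),.046);T('scene',[(131,72)],(316,208),.046)
b=cv2.imread("pics/scene2.png");a=cv2.imread("pics/top2.png")
# plate edges by column profile of teal-ness at subpixel, lines fitted
for n,im in(('top',a),('scene',b)):
  for s in(1,-1):
    pts=[]
    for u in list(range(195,235,3))+list(range(257,295,3)):
        c0=cv2.GaussianBlur(im,(3,1),0)[:,u].astype(float); sat=c0[:,1]-c0[:,2]  # green-red
        mid=156 if n=='top' else int(224+ (u-262)*.07)
        ref=np.median(sat[mid-8:mid+8]); v=mid
        while sat[v-s]>ref/2: v-=s
        v2=v-s; f=(sat[v]-ref/2)/(sat[v]-sat[v2]); pts.append((u,v-s*f))
    Q=unp(n,pts,.006)*1e3; p=np.polyfit(Q[:,1],Q[:,0],1); r=Q[:,0]-np.polyval(p,Q[:,1])
    print(n,s,'slope deg',np.degrees(np.arctan(p[0])),'x at y=41.7',np.polyval(p,41.7),'rms',r.std())
E
```

```text
scene [[598.9, -177.0], [598.9, -136.0], [648.9, -173.7], [648.5, -132.3]] [ 623.8 -154.7   40. ]
scene [[597.3, 17.4], [599.2, 67.7], [647.6, 19.6], [645.1, 68.8]] [622.3  43.4  36. ]
scene [[593.5, 222.3], [590.4, 262.3], [633.9, 219.9], [639.6, 261.8]] [614.3 241.6  40. ]
scene [[624.4, -156.1]] [ 624.4 -156.1   46. ]
scene [[618.2, 241.6]] [618.2 241.6  46. ]
top 1 slope deg -0.8546130288421835 x at y=41.7 672.65043842887 rms 0.26348290566784704
top -1 slope deg -0.9571525456477799 x at y=41.7 562.8789428036999 rms 0.23555869595698012
scene 1 slope deg -1.7004525022297265 x at y=41.7 577.9640840563682 rms 23.976604038689874
scene -1 slope deg -0.5070051767309123 x at y=41.7 676.1143083366005 rms 1.5193971960816017
```

>>> arm_command:
  steps:
    - {"delta_pos":[0,0,8],"dr":[0,0,0]}
    - {"delta_pos":[0,0,20],"dr":[0,0,0]}
    - {"delta_pos":[0,0,30],"dr":[0,0,0]}
    - {"delta_pos":[0,0,30],"dr":[0,0,0]}
    - {"delta_pos":[12.7,-15.5,0],"dr":[0,0,-0.57]}
    - {"delta_pos":[12.7,-15.5,0],"dr":[0,0,-0.57]}
    - {"delta_pos":[12.7,-15.5,0],"dr":[0,0,-0.57]}
    - {"delta_pos":[12.7,-15.5,0],"dr":[0,0,-0.57]}
    - {"delta_pos":[12.7,-15.5,0],"dr":[0,0,-0.57]}
    - {"delta_pos":[12.7,-15.5,0],"dr":[0,0,-0.57]}
    - {"delta_pos":[12.7,-15.5,0],"dr":[0,0,-0.57]}
    - {"delta_pos":[12.7,-15.5,0],"dr":[0,0,-0.57]}
    - {"delta_pos":[12.7,-15.5,0],"dr":[0,0,-0.57]}
    - {"delta_pos":[12.7,-15.5,0],"dr":[0,0,-0.57]}
    - {"delta_pos":[12.7,-15.5,0],"dr":[0,0,-0.57]}
    - {"delta_pos":[12.7,-15.5,0],"dr":[0,0,-0.57]}
    - {"delta_pos":[12.7,-15.5,0],"dr":[0,0,-0.57]}
    - {"delta_pos":[12.7,-15.5,0],"dr":[0,0,-0.57]}
    - {"delta_pos":[12.7,-15.5,0],"dr":[0,0,-0.57]}
    - {"delta_pos":[12.7,-15.5,0],"dr":[0,0,-0.57]}

```text
time_s: 12.1
position: [0.6211, 0.0404, 0.1142]
tool_rot: [[0.012, -1.0, -0.0], [-1.0, -0.012, 0.0], [-0.0, 0.0, -1.0]]
ft_force: [0.3, 0.2, -3.0]
grip_width: 0.059
```

>>> arm_command:
  steps:
    - {"delta_pos":[0,0,-15],"dr":[0,0,0]}
    - {"delta_pos":[0,0,-15],"dr":[0,0,0]}
    - {"delta_pos":[0,0,-14],"dr":[0,0,0]}
    - {"delta_pos":[0,0,-6],"dr":[0,0,0]}
    - {"delta_pos":[0,0,0],"dr":[0,0,0]}
    - {"delta_pos":[0,0,0],"dr":[0,0,0]}

```text
time_s: 12.7
position: [0.6207, 0.0416, 0.0649]
tool_rot: [[0.012, -1.0, 0.001], [-1.0, -0.012, -0.0], [0.0, -0.001, -1.0]]
ft_force: [-0.4, -0.1, -2.3]
grip_width: 0.0587
```

```bash
python3 - <<'E'
from h import *
b=env.get_image("scene");cv2.imwrite("pics/scene3.png",b)
o=env.observe();print(o['position'],o['ft_force'])
show(b,(215,150,100,80),7,"pics/p4.png")
E
```

```text
[0.62071446 0.04163111 0.06510437] [ 0.66837051 -0.44443913 -2.98139805]
```

View pics/p4.png

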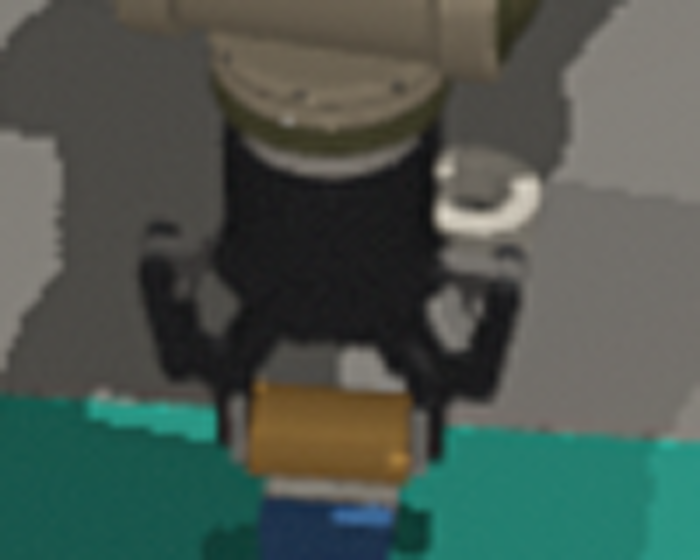

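The bush is held level by its ends, right above the groove (bush 250–410, V-block 265–395 in the crop). Lowering slowly.

>>> arm_command:
  steps:
    - {"delta_pos":[0,0,-3],"dr":[0,0,0]}
    - {"delta_pos":[0,0,-3],"dr":[0,0,0]}
    - {"delta_pos":[0,0,-1],"dr":[0,0,0]}
    - {"delta_pos":[0,0,-1],"dr":[0,0,0]}
    - {"delta_pos":[0,0,0],"dr":[0,0,0]}

```text
time_s: 13.25
position: [0.621, 0.0417, 0.0571]
tool_rot: [[0.013, -1.0, 0.003], [-1.0, -0.013, -0.0], [0.0, -0.003, -1.0]]
ft_force: [2.6, 0.2, 3.0]
grip_width: 0.0588
```

>>> arm_command:
  steps:
    - {"delta_pos":[1,0,0],"dr":[0,0,0]}
    - {"delta_pos":[0,0,-0.6],"dr":[0,0,0]}
    - {"delta_pos":[0,0,0],"dr":[0,0,0]}

```text
time_s: 13.55
position: [0.6218, 0.0418, 0.0563]
tool_rot: [[0.013, -1.0, 0.002], [-1.0, -0.013, -0.0], [0.0, -0.002, -1.0]]
ft_force: [2.0, -0.1, 4.3]
grip_width: 0.0595
```

>>> arm_command:
  steps:
    - {"delta_pos":[1,0,0],"dr":[0,0,0]}
    - {"delta_pos":[0,0,-0.4],"dr":[0,0,0]}
    - {"delta_pos":[0,0,0],"dr":[0,0,0]}

```text
time_s: 13.85
position: [0.6222, 0.0418, 0.0559]
tool_rot: [[0.013, -1.0, 0.0], [-1.0, -0.013, -0.0], [0.0, -0.0, -1.0]]
ft_force: [-1.0, -0.1, 7.7]
grip_width: 0.0591
```

>>> arm_command:
  steps:
    - {"delta_pos":[0,0,0],"dr":[0,0,0]}
    - {"delta_pos":[0,0,0],"dr":[0,0,0]}
    - {"delta_pos":[0,0,0],"dr":[0,0,0]}
    - {"delta_pos":[0,0,0],"dr":[0,0,0]}
    - {"delta_pos":[0,0,10],"dr":[0,0,0]}
    - {"delta_pos":[0,0,20],"dr":[0,0,0]}
    - {"delta_pos":[0,0,25],"dr":[0,0,0]}
    - {"delta_pos":[0,0,25],"dr":[0,0,0]}
  grip: 1

```text
time_s: 14.65
position: [0.6221, 0.0418, 0.1368]
tool_rot: [[0.013, -1.0, 0.0], [-1.0, -0.013, -0.0], [0.0, -0.0, -1.0]]
ft_force: [0.0, -0.4, 0.9]
grip_width: 0.0854
```

>>> arm_command:
  steps:
    - {"delta_pos":[-13.2,3.1,0],"dr":[0,0,6.43]}
    - {"delta_pos":[-13.2,3.1,0],"dr":[0,0,6.43]}
    - {"delta_pos":[-13.2,3.1,0],"dr":[0,0,6.43]}
    - {"delta_pos":[-13.2,3.1,0],"dr":[0,0,6.43]}
    - {"delta_pos":[-13.2,3.1,0],"dr":[0,0,6.43]}
    - {"delta_pos":[-13.2,3.1,0],"dr":[0,0,6.43]}
    - {"delta_pos":[-13.2,3.1,0],"dr":[0,0,6.43]}
    - {"delta_pos":[-13.2,3.1,0],"dr":[0,0,6.43]}
    - {"delta_pos":[-13.2,3.1,0],"dr":[0,0,6.43]}
    - {"delta_pos":[-13.2,3.1,0],"dr":[0,0,6.43]}
    - {"delta_pos":[-13.2,3.1,0],"dr":[0,0,6.43]}
    - {"delta_pos":[-13.2,3.1,0],"dr":[0,0,6.43]}
    - {"delta_pos":[-13.2,3.1,0],"dr":[0,0,6.43]}
    - {"delta_pos":[-13.2,3.1,0],"dr":[0,0,6.43]}
    - {"delta_pos":[0,0,0],"dr":[0,0,0]}

```text
time_s: 16.15
position: [0.4363, 0.0855, 0.136]
tool_rot: [[1.0, 0.014, -0.0], [0.014, -1.0, 0.0], [-0.0, -0.0, -1.0]]
ft_force: [0.8, -0.2, 0.3]
grip_width: 0.0856
```

```bash
python3 - <<'E'
from h import *
a=env.get_image("top");b=env.get_image("scene")
cv2.imwrite("pics/top4.png",a);cv2.imwrite("pics/scene4.png",b)
o=env.observe();print(o['position'],o['tool_rot'][:,0])
cv2.imwrite("pics/p5.png",np.vstack([crop6(a,(200,130,90,50)),crop6(b,(220,190,90,50))]))
E
```

```text
[0.43803056 0.08509519 0.13593193] [0.99994918 0.00997656 0.00144809]
```

View pics/p5.png

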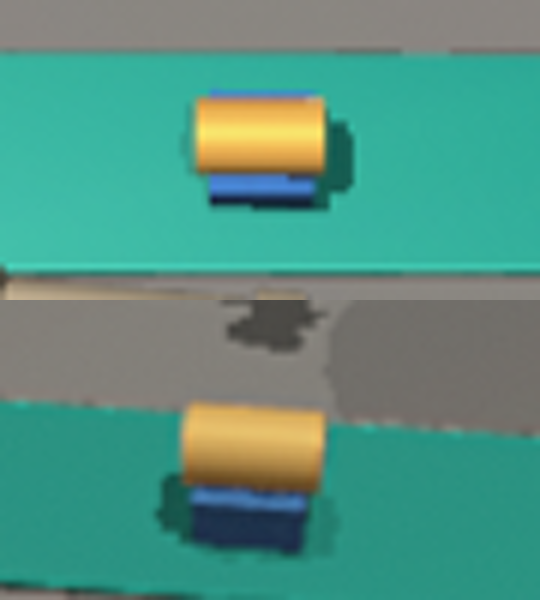

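>>> arm_command:
  steps:
    - {"delta_pos":[0,0,-20],"dr":[0,0,0]}
    - {"delta_pos":[0,0,-25],"dr":[0,0,0]}
    - {"delta_pos":[0,0,-25],"dr":[0,0,0]}
    - {"delta_pos":[0,0,-20],"dr":[0,0,0]}
    - {"delta_pos":[0,0,-13],"dr":[0,0,0]}
    - {"delta_pos":[0,0,-7],"dr":[0,0,0]}
    - {"delta_pos":[0,0,0],"dr":[0,0,0]}

```text
time_s: 16.95
position: [0.4378, 0.085, 0.0248]
tool_rot: [[1.0, 0.011, -0.001], [0.011, -1.0, 0.0], [-0.001, -0.0, -1.0]]
ft_force: [0.5, 0.8, 0.7]
grip_width: 0.0854
```

>>> arm_command:
  steps:
    - {"delta_pos":[0,0,0],"dr":[0,0,0]}
    - {"delta_pos":[0,0,0],"dr":[0,0,0]}
    - {"delta_pos":[0,0,0],"dr":[0,0,0]}
    - {"delta_pos":[0,0,0],"dr":[0,0,0]}
    - {"delta_pos":[0,0,0],"dr":[0,0,0]}
  grip: 0
  squeeze: 40

```text
time_s: 17.45
position: [0.4376, 0.0852, 0.0264]
tool_rot: [[1.0, 0.013, 0.001], [0.013, -1.0, -0.0], [0.001, 0.0, -1.0]]
ft_force: [-1.7, -1.2, 8.9]
grip_width: 0.0544
```

>>> arm_command:
  steps:
    - {"delta_pos":[0,0,8],"dr":[0,0,0]}
    - {"delta_pos":[0,0,20],"dr":[0,0,0]}
    - {"delta_pos":[0,0,30],"dr":[0,0,0]}
    - {"delta_pos":[13.9,-11.1,0],"dr":[0,0,0]}
    - {"delta_pos":[13.9,-11.1,0],"dr":[0,0,0]}
    - {"delta_pos":[13.9,-11.1,0],"dr":[0,0,0]}
    - {"delta_pos":[13.9,-11.1,0],"dr":[0,0,0]}
    - {"delta_pos":[13.9,-11.1,0],"dr":[0,0,0]}
    - {"delta_pos":[13.9,-11.1,0],"dr":[0,0,0]}
    - {"delta_pos":[13.9,-11.1,0],"dr":[0,0,0]}
    - {"delta_pos":[13.9,-11.1,0],"dr":[0,0,0]}
    - {"delta_pos":[13.9,-11.1,0],"dr":[0,0,0]}
    - {"delta_pos":[13.9,-11.1,0],"dr":[0,0,0]}
    - {"delta_pos":[13.9,-11.1,0],"dr":[0,0,0]}
    - {"delta_pos":[13.9,-11.1,0],"dr":[0,0,0]}
    - {"delta_pos":[13.9,-11.1,0],"dr":[0,0,0]}
    - {"delta_pos":[0,0,0],"dr":[0,0,0]}
    - {"delta_pos":[0,0,0],"dr":[0,0,0]}

```text
time_s: 19.25
position: [0.6176, -0.0589, 0.0833]
tool_rot: [[1.0, 0.013, -0.001], [0.013, -1.0, 0.0], [-0.001, -0.0, -1.0]]
ft_force: [0.7, 0.5, -2.9]
grip_width: 0.0541
```

>>> arm_command:
  steps:
    - {"delta_pos":[0,0,-15],"dr":[0,0,0]}
    - {"delta_pos":[0,0,-18],"dr":[0,0,0]}
    - {"delta_pos":[0,0,-9],"dr":[0,0,0]}
    - {"delta_pos":[0,0,-5],"dr":[0,0,0]}
    - {"delta_pos":[0,0,-2],"dr":[0,0,0]}
    - {"delta_pos":[0,0,-1],"dr":[0,0,0]}
    - {"delta_pos":[0,0,0],"dr":[0,0,0]}

```text
time_s: 19.95
position: [0.6183, -0.0591, 0.0338]
tool_rot: [[1.0, 0.013, 0.001], [0.013, -1.0, -0.0], [0.001, 0.0, -1.0]]
ft_force: [-0.3, 0.5, -2.4]
grip_width: 0.0539
```

>>> arm_command:
  steps:
    - {"delta_pos":[0,0,-0.7],"dr":[0,0,0]}
    - {"delta_pos":[0,0,-0.6],"dr":[0,0,0]}
    - {"delta_pos":[0,0,-0.5],"dr":[0,0,0]}
    - {"delta_pos":[0,0,0],"dr":[0,0,0]}

```text
time_s: 20.35
position: [0.6183, -0.0592, 0.0325]
tool_rot: [[1.0, 0.013, 0.001], [0.013, -1.0, -0.0], [0.001, 0.0, -1.0]]
ft_force: [-1.4, 0.6, 5.0]
grip_width: 0.0542
```

>>> arm_command:
  steps:
    - {"delta_pos":[0,0,0],"dr":[0,0,0]}
    - {"delta_pos":[0,0,0],"dr":[0,0,0]}
    - {"delta_pos":[0,0,0],"dr":[0,0,0]}
    - {"delta_pos":[0,0,0],"dr":[0,0,0]}
    - {"delta_pos":[0,0,10],"dr":[0,0,0]}
    - {"delta_pos":[0,0,20],"dr":[0,0,0]}
    - {"delta_pos":[0,0,25],"dr":[0,0,0]}
    - {"delta_pos":[0,0,30],"dr":[0,0,0]}
    - {"delta_pos":[0,0,30],"dr":[0,0,0]}
  grip: 1

```text
time_s: 21.25
position: [0.618, -0.0591, 0.1484]
tool_rot: [[1.0, 0.013, 0.0], [0.013, -1.0, -0.0], [0.0, 0.0, -1.0]]
ft_force: [0.0, -0.8, 0.4]
grip_width: 0.0853
```

>>> arm_command:
  steps:
    - {"delta_pos":[-14.5,-14.7,0],"dr":[0,0,-0.98]}
    - {"delta_pos":[-14.5,-14.7,0],"dr":[0,0,-0.98]}
    - {"delta_pos":[-14.5,-14.7,0],"dr":[0,0,-0.98]}
    - {"delta_pos":[-14.5,-14.7,0],"dr":[0,0,-0.98]}
    - {"delta_pos":[-14.5,-14.7,0],"dr":[0,0,-0.98]}
    - {"delta_pos":[-14.5,-14.7,0],"dr":[0,0,-0.98]}
    - {"delta_pos":[-14.5,-14.7,0],"dr":[0,0,-0.98]}
    - {"delta_pos":[-14.5,-14.7,0],"dr":[0,0,-0.98]}
    - {"delta_pos":[-14.5,-14.7,0],"dr":[0,0,-0.98]}
    - {"delta_pos":[-14.5,-14.7,0],"dr":[0,0,-0.98]}
    - {"delta_pos":[-14.5,-14.7,0],"dr":[0,0,-0.98]}
    - {"delta_pos":[-14.5,-14.7,0],"dr":[0,0,-0.98]}
    - {"delta_pos":[-14.5,-14.7,0],"dr":[0,0,-0.98]}
    - {"delta_pos":[-14.5,-14.7,0],"dr":[0,0,-0.98]}
    - {"delta_pos":[-14.5,-14.7,0],"dr":[0,0,-0.98]}
    - {"delta_pos":[0,0,0],"dr":[0,0,0]}
  grip: 0.7

```text
time_s: 22.85
position: [0.3997, -0.281, 0.1473]
tool_rot: [[0.97, -0.244, 0.0], [-0.244, -0.97, -0.001], [0.001, 0.001, -1.0]]
ft_force: [-0.1, -0.2, -0.4]
grip_width: 0.0596
```

```bash
python3 - <<'E'
from h import *
a=env.get_image("top");b=env.get_image("scene")
cv2.imwrite("pics/top5.png",a);cv2.imwrite("pics/scene5.png",b)
o=env.observe();print(o['position'],o['tool_rot'][:,0])
x=np.vstack([cv2.resize(a[125:185,150:340],None,fx=3,fy=3,interpolation=2),cv2.resize(b[130:245,155:345],None,fx=3,fy=3,interpolation=2)])
cv2.imwrite("pics/p6.png",x)
box=(262,140,35,32);m=cv2.inRange(hsv(crop6(a,box)),(0,0,165),(180,60,255))
cs=cv2.findContours(m,cv2.RETR_CCOMP,1)[0]
for c in sorted(cs,key=cv2.contourArea)[-2:]:
    e=cv2.fitEllipse(c);print('ring',np.round(1e3*unp('top',back(e[0],box),.028),1),np.array(e[1])/S)
E
```

```text
[ 0.40076042 -0.2796156   0.14702879] [ 9.70329697e-01 -2.41784661e-01  6.76361140e-04]
ring [[619.6 -58.8  28. ]] [10.65052414 11.42485809]
ring [[619.5 -58.8  28. ]] [18.57027562 19.04382324]
```

View pics/p6.png

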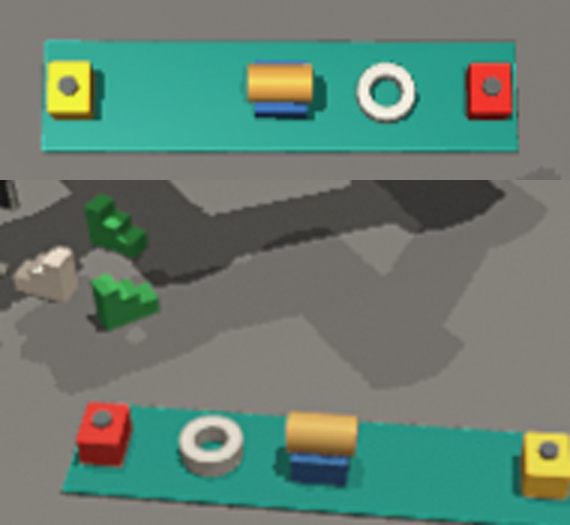

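Ring is flat at (619.6,-58.8), on the line within about 1 mm. Now the white step.

>>> arm_command:
  steps:
    - {"delta_pos":[0,0,-20],"dr":[0,0,0]}
    - {"delta_pos":[0,0,-25],"dr":[0,0,0]}
    - {"delta_pos":[0,0,-25],"dr":[0,0,0]}
    - {"delta_pos":[0,0,-25],"dr":[0,0,0]}
    - {"delta_pos":[0,0,-14],"dr":[0,0,0]}
    - {"delta_pos":[0,0,-9],"dr":[0,0,0]}
    - {"delta_pos":[0,0,0],"dr":[0,0,0]}

```text
time_s: 23.65
position: [0.4009, -0.279, 0.0279]
tool_rot: [[0.971, -0.24, -0.001], [-0.24, -0.971, 0.001], [-0.001, -0.001, -1.0]]
ft_force: [0.0, -1.1, 0.6]
grip_width: 0.0599
```

>>> arm_command:
  steps:
    - {"delta_pos":[0,0,0],"dr":[0,0,0]}
    - {"delta_pos":[0,0,0],"dr":[0,0,0]}
    - {"delta_pos":[0,0,0],"dr":[0,0,0]}
    - {"delta_pos":[0,0,0],"dr":[0,0,0]}
    - {"delta_pos":[0,0,0],"dr":[0,0,0]}
    - {"delta_pos":[0,0,0],"dr":[0,0,0]}
  grip: 0
  squeeze: 40

```text
time_s: 24.25
position: [0.401, -0.2798, 0.0294]
tool_rot: [[0.97, -0.241, 0.001], [-0.241, -0.97, -0.001], [0.001, 0.001, -1.0]]
ft_force: [-0.0, 1.3, 6.9]
grip_width: 0.0276
```

>>> arm_command:
  steps:
    - {"delta_pos":[0,0,8],"dr":[0,0,0]}
    - {"delta_pos":[0,0,20],"dr":[0,0,0]}
    - {"delta_pos":[0,0,30],"dr":[0,0,0]}
    - {"delta_pos":[0,0,27],"dr":[0,0,0]}
    - {"delta_pos":[0,0,0],"dr":[0,0,0]}

```text
time_s: 24.75
position: [0.4015, -0.2806, 0.1168]
tool_rot: [[0.97, -0.241, 0.004], [-0.241, -0.97, -0.005], [0.005, 0.004, -1.0]]
ft_force: [-0.5, 0.3, -2.5]
grip_width: 0.0272
```

>>> arm_command:
  steps:
    - {"delta_pos":[12.6,24.8,0],"dr":[0,0,0.87]}
    - {"delta_pos":[12.6,24.8,0],"dr":[0,0,0.87]}
    - {"delta_pos":[12.6,24.8,0],"dr":[0,0,0.87]}
    - {"delta_pos":[12.6,24.8,0],"dr":[0,0,0.87]}
    - {"delta_pos":[12.6,24.8,0],"dr":[0,0,0.87]}
    - {"delta_pos":[12.6,24.8,0],"dr":[0,0,0.87]}
    - {"delta_pos":[12.6,24.8,0],"dr":[0,0,0.87]}
    - {"delta_pos":[12.6,24.8,0],"dr":[0,0,0.87]}
    - {"delta_pos":[12.6,24.8,0],"dr":[0,0,0.87]}
    - {"delta_pos":[12.6,24.8,0],"dr":[0,0,0.87]}
    - {"delta_pos":[12.6,24.8,0],"dr":[0,0,0.87]}
    - {"delta_pos":[12.6,24.8,0],"dr":[0,0,0.87]}
    - {"delta_pos":[12.6,24.8,0],"dr":[0,0,0.87]}
    - {"delta_pos":[12.6,24.8,0],"dr":[0,0,0.87]}
    - {"delta_pos":[12.6,24.8,0],"dr":[0,0,0.87]}
    - {"delta_pos":[12.6,24.8,0],"dr":[0,0,0.87]}
    - {"delta_pos":[12.6,24.8,0],"dr":[0,0,0.87]}
    - {"delta_pos":[0,0,0],"dr":[0,0,0]}
    - {"delta_pos":[0,0,0],"dr":[0,0,0]}

```text
time_s: 26.65
position: [0.6142, 0.1421, 0.1123]
tool_rot: [[1.0, 0.015, -0.002], [0.015, -1.0, -0.0], [-0.002, 0.0, -1.0]]
ft_force: [-0.8, -0.1, -2.8]
grip_width: 0.0278
```

>>> arm_command:
  steps:
    - {"delta_pos":[1,0,-15],"dr":[0,0,0]}
    - {"delta_pos":[0,0,-20],"dr":[0,0,0]}
    - {"delta_pos":[0,0,-20],"dr":[0,0,0]}
    - {"delta_pos":[0,0,-12],"dr":[0,0,0]}
    - {"delta_pos":[0,0,-5],"dr":[0,0,0]}
    - {"delta_pos":[0,0,-3],"dr":[0,0,0]}
    - {"delta_pos":[0,0,0],"dr":[0,0,0]}

```text
time_s: 27.35
position: [0.616, 0.1418, 0.0388]
tool_rot: [[1.0, 0.014, 0.0], [0.014, -1.0, 0.0], [0.0, 0.0, -1.0]]
ft_force: [0.4, 0.4, -2.1]
grip_width: 0.0275
```

>>> arm_command:
  steps:
    - {"delta_pos":[0,0,-1.5],"dr":[0,0,0]}
    - {"delta_pos":[0,0,-1],"dr":[0,0,0]}
    - {"delta_pos":[0,0,-0.8],"dr":[0,0,0]}
    - {"delta_pos":[0,0,0],"dr":[0,0,0]}

```text
time_s: 27.75
position: [0.616, 0.142, 0.0355]
tool_rot: [[1.0, 0.015, 0.001], [0.015, -1.0, 0.0], [0.001, -0.0, -1.0]]
ft_force: [0.4, -0.8, -0.8]
grip_width: 0.0275
```

>>> arm_command:
  steps:
    - {"delta_pos":[0,0,-0.5],"dr":[0,0,0]}
    - {"delta_pos":[0,0,-0.3],"dr":[0,0,0]}
    - {"delta_pos":[0,0,0],"dr":[0,0,0]}

```text
time_s: 28.05
position: [0.616, 0.142, 0.0354]
tool_rot: [[1.0, 0.015, 0.001], [0.015, -1.0, -0.0], [0.001, 0.0, -1.0]]
ft_force: [-3.0, -1.2, 5.6]
grip_width: 0.0272
```

>>> arm_command:
  steps:
    - {"delta_pos":[0,0,0],"dr":[0,0,0]}
    - {"delta_pos":[0,0,0],"dr":[0,0,0]}
    - {"delta_pos":[0,0,0],"dr":[0,0,0]}
    - {"delta_pos":[0,0,0],"dr":[0,0,0]}
    - {"delta_pos":[0,0,10],"dr":[0,0,0]}
    - {"delta_pos":[0,0,20],"dr":[0,0,0]}
    - {"delta_pos":[0,0,25],"dr":[0,0,0]}
    - {"delta_pos":[0,0,30],"dr":[0,0,0]}
    - {"delta_pos":[-20,-10,15],"dr":[0,0,0]}
    - {"delta_pos":[-25,-10,0],"dr":[0,0,0]}
    - {"delta_pos":[-25,-10,0],"dr":[0,0,0]}
    - {"delta_pos":[-25,-10,0],"dr":[0,0,0]}
    - {"delta_pos":[-25,-10,0],"dr":[0,0,0]}
    - {"delta_pos":[-25,-10,0],"dr":[0,0,0]}
    - {"delta_pos":[-25,-10,0],"dr":[0,0,0]}
    - {"delta_pos":[-15,-10,0],"dr":[0,0,0]}
    - {"delta_pos":[0,0,0],"dr":[0,0,0]}
  grip: 1

```text
time_s: 29.75
position: [0.4296, 0.0615, 0.1352]
tool_rot: [[1.0, 0.013, 0.0], [0.013, -1.0, -0.0], [0.0, 0.0, -1.0]]
ft_force: [0.7, 0.3, -0.9]
grip_width: 0.0855
```

```bash
python3 - <<'E'
from h import *
a=env.get_image("top");b=env.get_image("scene")
cv2.imwrite("pics/top6.png",a);cv2.imwrite("pics/scene6.png",b)
o=env.observe();print(o['position'],o['tool_rot'][:,0],o['time_s'])
f=lambda im,x,y,w,h,s:cv2.resize(im[y:y+h,x:x+w],None,fx=s,fy=s,interpolation=2)
cv2.imwrite("pics/p7.png",np.vstack([f(a,155,130,175,55,4.5),f(b,175,190,175,65,4.5)]))
E
```

```text
[0.43159635 0.06194332 0.13512122] [0.999903   0.01381012 0.00180819] 29.85
```

View pics/p7.png

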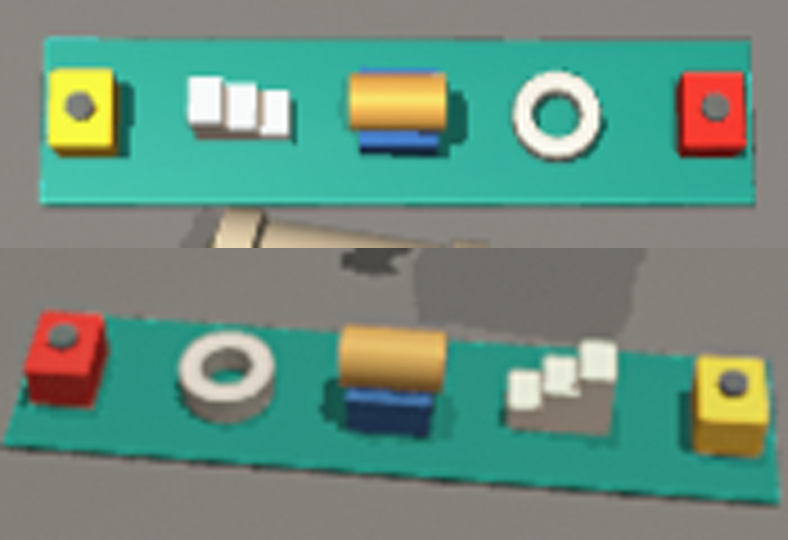

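```bash
python3 - <<'E'
from h import *
def T(nm,p,z,o=(155,130)):
    Q=np.vstack([unp('top',(np.array([q],float)+.5)/4.5-.5+np.array(o),zz) for q,zz in zip(p,z)])*1e3; print(nm,np.round(Q[:,:2],1).tolist(),np.round(Q.mean(0),1)); return Q
T('step',[(188,76),(190,123),(290,91),(290,136)],[.056,.056,.026,.026])
T('V',[(359,69),(438,69),(359,147),(438,147)],[.036]*4)
a=cv2.imread("pics/top6.png")
# subpixel column edges: V-block top face (+x edge teal->blue and -x edge bright->dark blue), stops likewise, channel chosen per object
def edge(col,v0,v1):
    g=np.abs(np.diff(col[v0:v1].astype(float)));k=g.argmax();k0=max(k-1,0);w=g[k0:k+2];return v0+ (np.arange(k0,k0+len(w))*w).sum()/w.sum()+.5
for nm,us,ch,r1,r2,z in(('V top2',range(238,250),1,(142,149),(158,165),.036),('red',range(308,318),2,(143,150),(160,167),.04),('yel',range(168,178),2,(143,150),(159,166),.04)):
    im=cv2.imread("pics/top2.png");r=[]
    for u in us: r.append((edge(im[:,u,ch],*r1),edge(im[:,u,0 if nm[0]=='V' else ch],*r2)))
    r=np.median(r,0);um=np.mean(us);Q=unp('top',[(um,r[0]),(um,r[1])],z)*1e3;print(nm,r,np.round(Q[:,:2],1).tolist(),np.round(Q.mean(0),1))
E
```

```text
step [[632.1, 173.1], [602.0, 170.9], [631.7, 111.4], [602.2, 110.7]] [617.  141.6  41. ]
V [[644.2, 67.4], [645.2, 17.3], [593.4, 66.5], [594.3, 16.6]] [619.3  42.   36. ]
V top2 [147.5        161.97602627] [[637.2, 41.3], [594.7, 40.6]] [616.  41.  36.]
red [145.46350935 162.27834651] [[645.6, -155.9], [596.3, -155.4]] [ 621.  -155.7   40. ]
yel [144.75202715 162.18167907] [[640.3, 242.6], [589.6, 240.5]] [614.9 241.6  40. ]
```

All four pieces are within about 1.5 mm of their marks by the pictures, upright and steady, so I'm handing in.

```bash
python3 - <<'E'
from h import *
print(env.close_job())
E
```

```text
the job is handed in; nothing more can be done
None
```

The measuring row is set up and handed in, at about 30 s on the robot's clock. I placed the V-block, then the bush, the ring and the white step. Each was lowered until the force reading showed light contact before I let go. I never reached for the caliper, the dial-gauge stand or the green look-alikes, though I didn't measure their poses again at the end.

The last top-camera checks put the centre line at x of about 618.0 mm level with the V-block, and the midpoint of the stops at y of about 42 mm:

| Piece | Along the row | Off the centre line |
|---|---|---|
| V-block | within about 0.5 mm of midway | about 1.5 mm towards +x |
| Bush | within about 0.6 mm of centred on the V-block, seated level in the groove | in the groove, so with the V-block |
| Ring | 100.5 mm from the V-block | about 0.1 mm |
| Step | at y = 141.6 mm, within about 0.5 mm of midway; upright, in line with the row | about 0.5 mm |

- **V-block offset:** my estimates disagreed, from 1 to 2.7 mm depending on the camera and the edges I picked. I left it rather than disturb the seated bush.
- **Failed checks:** the fit to the plate's edges in the scene camera did not work. One top-edge detection on the V-block also picked the wrong edge. I did not use either one.

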